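# Plug-gauge the round bearing housing

### The arm

A 7-joint arm with a two-finger parallel gripper is mounted at the origin on a cart in front of the work surface, level with it; the furniture and walls round the work are solid. World frame = base frame: x ahead of the robot, y to its left, z up, the work surface at z = 0. Lengths are in m, angles in rad, forces in N, time in s.
With the tool pointing down it reaches from about 0.4 to 0.925 m from the base axis. Payload 5.6 kg.
Tool frame: the origin (TCP) lies at the very end of the fingers, on their centre line; the grasp point (between the pads) lies 19 mm behind it (bot.pinch_z is the distance from the TCP to the grasp point, in m); x points along the fingers, y is the direction in which the jaws open and shut, and the axes are right-handed (so a half turn about x gives the same grasp; the last joint's range is limited). The gripper opens to 85 mm and grips with 20 to 120 N. Pads are 22 mm wide; open, the fingers measure 114 mm over their backs; the gripper's body (76 mm by 85 mm) begins 54 mm behind the grasp point. The pads swing forward as they close: fully open they stand 13 mm farther back than shut.
Start: joints at [1.176, 0.468, -0.012, 1.603, 0.006, 1.071, -0.056], TCP at [0.224, -0.61, 0.206] pointing down, gripper open.
Joint ranges: [-2.53, 2.53], [-0.31, 2.02], [-1.57, 1.55], [0.28, 2.44], [-1.29, 4.43], [0.15, 1.84], [-2.92, 2.92]. Speed limits (rad/s): [2.57, 2.57, 3.14, 3.14, 3.14, 3.14, 3.14].

### API

Orientations are given as a 3x3 rotation matrix whose columns are the frame's x, y, z axes.
In Python, from workcell import bot, cams, spotter gives the robot as it stands.
- The arm moves only by the shell command python3 -m inch 'ROWS' [FORCE]. ROWS is JSON, one flat list of numbers, 7 for each row, row after row: the turn, a rotation vector about the world's x, y, z in rad, then the shift along the world's x, y, z in mm, then the closure, from -1 (fully open) to 1 (shut). In form: [wx, wy, wz, x, y, z, jaw, wx, wy, wz, x, y, z, jaw, ...]. A call has 1 to 12 rows; each row shifts and turns the commanded pose from where the row before left it; what a row does not reach is not made up. A row lasts 1/10 s, in which the tool goes at most 50 mm and 8.59 degrees, less where a joint would pass 70% of its speed; a pose out of reach is approached as far as the arm can. A call with a gripper value outside its range is refused whole. The fingers move at their own pace and stop on an object; FORCE is the grip in N (left out, the last holds). Time passes only in rows, so rows that do not move let the fingers close. It gives the time, the measured TCP pose, the force and the opening at its end, in the units of the state.
- bot.observe(): the state, without advancing time (a new reading comes with each control period).
- cams.get_image(name): name is "scene" or "top"; returns a dict with "color" (384x512x3 uint8, red, green, blue), "z_map" (384x512 float32, m along the optical axis (not along the pixel's ray), 0 where there is no reading), "fx", "fy", "cx", "cy" (pixels), "world_to_cam" (4x4, takes a point from world to camera coordinates). Camera axes: x right, y down, z forward; pixel columns grow to the right and rows downward; lengths in m; the calibration is good to about 2 mm. A picture is of the moment at which its call begins.
- bot.job_done(): hands the job in, once; it reports no verdict.
Trained networks look in a picture, given as the dict that the camera call returned (one of the last four; its "shot" number tells which), for a name from the list of things; names that differ only in an ending like _2 or _b are one class to them, and where a whole thing is asked for, a point or a joint stands for the part that bears it (a point fixed in the world has none). Each returns a list of dicts, best first, with "conf" (0 to 1); they miss things now and then, are a little off and sometimes report something else, mostly with a low value. They report only what shows in the picture. A call takes as long as a camera call. They do not tell look-alikes from the thing itself.
- spotter.regions_of(picture, query): "pixels" (384x512 bool, what is visible of it) and "xy" ([column, row] in pixels, amid what is visible of it).
The state is a dict: "clock": time; "q": joint angles; "qd": joint speeds; "effort": joint torques, N m; "tcp_pos": TCP position; "tcp_rot": TCP orientation; "wrist_force": force on the tool from outside, world axes, zero at the start; "torque": the same for the moment, N m; "width": finger opening in m.
Only numpy, scipy, OpenCV 4.12 (cv2) and the standard library are available. Lean on these libraries where they do the work, as an engineer would, in place of code of your own. Each camera call takes 0.05 s, during which the arm holds its last target.

### The job

Gauge the bore of the round bearing housing: lift the plug gauge out of its wooden rest, lean it clearly and put the edge of its foot first into the mouth of the bore of the round-flanged housing (not the square one). Then straighten it up and, still holding it, slide it down until it is fully home, and let go so that it is left standing there.

Things in the scene. Friction and masses are not known exactly. Their poses are not given: they have to be found in the camera images.
- plug_gauge: Steel double plug gauge, 110 mm long, 0.1 kg, upright in the rest. From the foot up: 12 mm round plug 30 mm long (the end to insert, already down); six-sided handle 60 mm long, 16 mm over flats, 18 over corners (grip about 70 mm above the foot); 11.6 mm plug 20 mm long. Own +y runs from foot to top; own z is square to two flats. Origin on a flat at mid-length; centre line at own x=0, z=+8 mm.
- gauge_foot (a point): Centre of the gauge's lower end face (foot), on its centre line, 55 mm below mid-length; 8 mm above the bench at the start. Axes as those of the plug gauge.
- rest: Small square wooden block, 64x64 mm, 36 mm high, fixed to the bench; origin at the centre of its underside. The gauge stands in its central hole, 14 mm wide and 28 mm deep.
- bore_mouth (a point): Mouth centre of the round housing: fixed steel, round flange 84 mm wide, 10 thick, round boss 50 wide, top 50 mm above the bench. Mouth 34 mm wide, a cone 16 mm deep narrows it to a 14.5 mm bore; flat floor 38 mm below the mouth, where the foot stands when home. z up. A square housing (flange 84 mm, same height, steel) beside it, on either side, is not to be used.
Things that resemble listed ones, but are neither listed nor needed, are in the scene too. What is shaped like the plug_gauge but turquoise is not meant. What is shaped like the part that bears bore_mouth but blue or yellow is not meant.

How it is judged:
By the outcome, as a careful person would: the job done as asked, in the order asked, and still so for the second after the job is handed in, with the robot touching nothing.
It also fails if it takes over 45 s, if anything falls off the work surface, if the arm or the gripper's body presses on something with over 40 N, if the wrist force passes 120 N, or if a joint passes its speed limit or range.

## Working session

There is one attempt and no reset: what is moved stays moved. The work goes in short steps, Python scripts to look and compute and a shell command to move; the robot and the scene stay as the last step left them, time stands still between calls to the robot, and variables do not carry over. Pictures are saved under pics/ and viewed, and the job is handed in when it is done.

```bash
mkdir -p pics; ls
cat > h.py <<'E'
import numpy as np, cv2
from workcell import bot, cams, spotter
def save(n,img): cv2.imwrite('pics/'+n+'.png',img[:,:,::-1])
def cloud(p):
    z=p['z_map']; v,u=np.mgrid[0:z.shape[0],0:z.shape[1]]
    P=np.stack([(u-p['cx'])/p['fx']*z,(v-p['cy'])/p['fy']*z,z],-1)
    T=np.linalg.inv(p['world_to_cam']); W=P@T[:3,:3].T+T[:3,3]
    W[z==0]=np.nan; return W
E
python3 - <<'E'
from h import *
import pickle
ps={}
for n in ['scene','top']:
    p=cams.get_image(n); save(n+'0',p['color']); W=cloud(p); ps[n]=p
    T=np.linalg.inv(p['world_to_cam']);print(n,p['fx'],T.round(3).tolist())
    for q in ['plug_gauge','gauge_foot','rest','bore_mouth']:
        for r in spotter.regions_of(p,q):
            m=r['pixels']; w=W[m]; print(n,q,round(r['conf'],2),r['xy'],m.sum(),np.nanmedian(w,0).round(3),np.nanmin(w,0).round(3),np.nanmax(w,0).round(3),p['color'][m].mean(0).round())
pickle.dump(ps,open('p0.pkl','wb'))
s=bot.observe();print(s)
E
```

```text
pics
scene 480.06762014999157 [[0.804, -0.339, 0.489, 0.064], [-0.594, -0.428, 0.681, -0.627], [-0.022, -0.838, -0.545, 0.565], [0.0, 0.0, 0.0, 1.0]]
scene plug_gauge 0.77 [264.6, 153.4] 357 [0.636 0.112 0.052] [ 0.629  0.105 -0.004] [0.779 0.289 0.111] [ 65. 125. 126.]
scene plug_gauge 0.75 [187.4, 169.2] 328 [0.471 0.165 0.061] [ 0.465  0.159 -0.001] [0.535 0.298 0.111] [ 62. 129. 131.]
scene plug_gauge 0.49 [223.3, 153.0] 254 [0.553 0.159 0.075] [ 0.546  0.153 -0.002] [0.67  0.34  0.117] [161. 157. 157.]
scene gauge_foot 0.86 [187.3, 170.3] 357 [0.471 0.166 0.057] [ 0.465  0.159 -0.004] [0.579 0.374 0.111] [ 61. 128. 130.]
scene gauge_foot 0.68 [262.7, 162.9] 336 [0.636 0.111 0.054] [ 0.629  0.105 -0.004] [0.76  0.26  0.111] [ 63. 124. 126.]
scene gauge_foot 0.63 [222.0, 154.9] 242 [0.552 0.158 0.075] [0.546 0.153 0.037] [0.565 0.168 0.117] [162. 158. 158.]
scene rest 0.66 [223.8, 178.2] 807 [0.545 0.142 0.03 ] [ 0.514  0.12  -0.003] [0.594 0.205 0.038] [143. 106.  74.]
scene bore_mouth 0.94 [233.7, 234.2] 1328 [ 0.448 -0.032  0.017] [ 0.415 -0.058 -0.001] [0.499 0.025 0.051] [212
[... 1429 characters left out ...]
01806,
        1.07138333, -0.05628321]), 'qd': array([ 0.00046632, -0.00045712,  0.00058257, -0.00037669, -0.00208404,
        0.00054313, -0.00013302]), 'effort': array([-4.73675373e-04, -5.31769788e+01,  2.14645051e-02, -2.51406938e+01,
        1.14599886e-02,  1.99872702e-03, -1.53999906e-07]), 'tcp_pos': array([ 0.22390558, -0.61021217,  0.20554063]), 'tcp_rot': array([[-8.46511033e-05,  3.44504922e-01, -9.38784508e-01],
       [ 9.02055216e-06, -9.38784511e-01, -3.44504924e-01],
       [-9.99999996e-01, -3.76310765e-05,  7.63615200e-05]]), 'wrist_force': array([ 0.52799812,  0.21973588, -0.62808977]), 'torque': array([-0.03424913,  0.02104577, -0.00704267]), 'width': 0.085479457910506}
```

Run:
```python
from h import *
import pickle
ps=pickle.load(open('p0.pkl','rb'))
a=ps['scene']['color'][70:290,110:360]; b=ps['top']['color'][90:280,120:360]
save('scene_x',cv2.resize(a,None,fx=3,fy=2.7,interpolation=cv2.INTER_CUBIC))
save('top_x',cv2.resize(b,None,fx=3.3,fy=3.1,interpolation=cv2.INTER_CUBIC)[:, :790])
```

```text
(no output)
```

View pics/scene0.png

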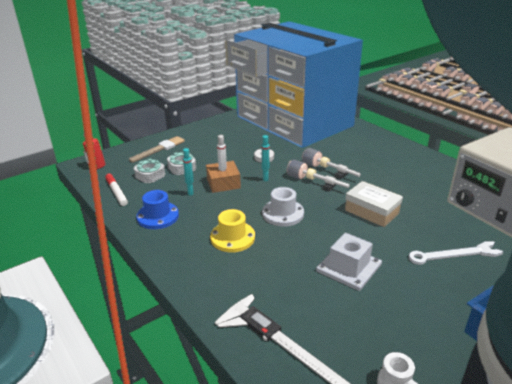

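View pics/scene_x.png

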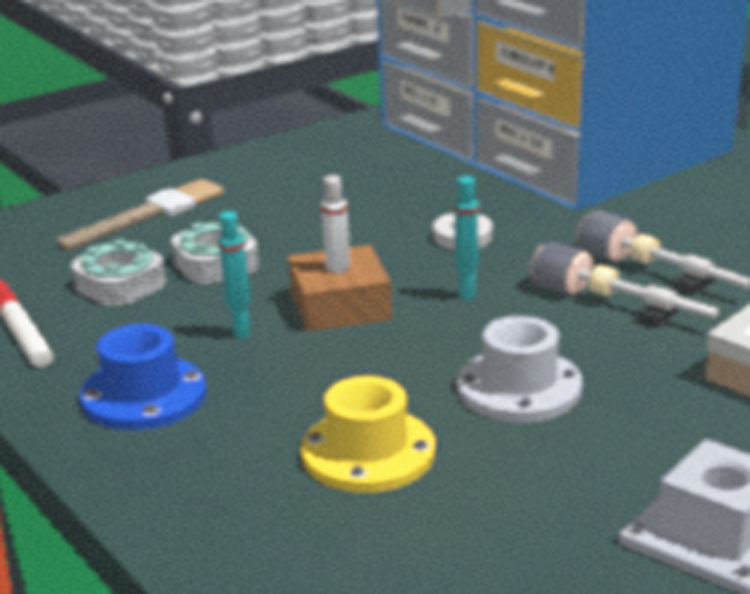

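View pics/top_x.png

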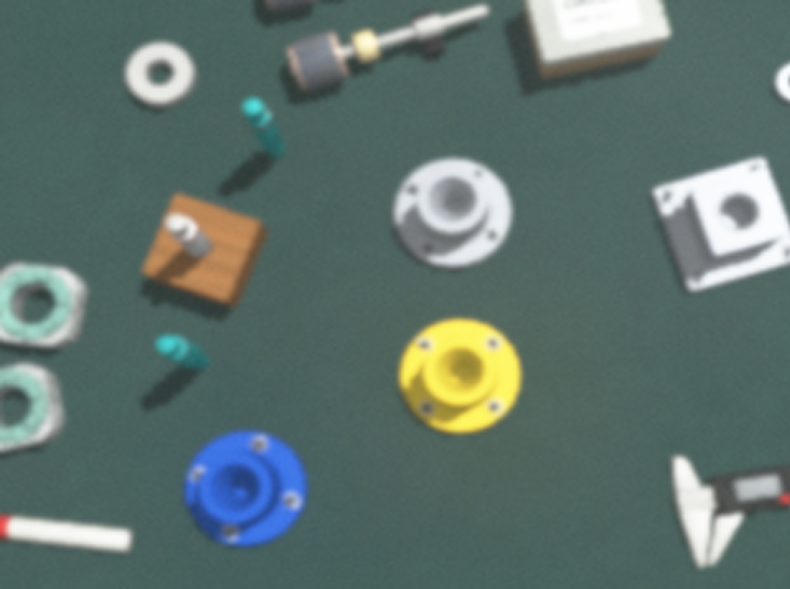

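The plug gauge is the grey one standing in the wooden rest, at scene (223,153). The gauges at (187,169) and (265,153) are turquoise, so they are out. The housing meant is the grey round flange at scene (283,208). I rule out the blue one (157,211), the yellow one (233,231) and the grey square one (350,260). The enlarged crops confirm both choices. Next I measure their positions.

Run:
```python
from h import *
import pickle
from scipy.optimize import least_squares
ps=pickle.load(open('p0.pkl','rb'))
for n in ps:
    p=ps[n];W=cloud(p).reshape(-1,3); W=W[~np.isnan(W[:,0])]
    def box(c,r): return W[(np.hypot(W[:,0]-c[0],W[:,1]-c[1])<r)]
    B=box((.578,-.014),.055)
    t=B[(B[:,2]>.046)&(B[:,2]<.056)]
    print(n,'boss top',len(t),np.median(t[:,2]),cv2.minEnclosingCircle((t[:,:2]*1000).astype(np.float32)))
    f=B[(B[:,2]>.006)&(B[:,2]<.014)]
    print('flange',cv2.minEnclosingCircle((f[:,:2]*1000).astype(np.float32)), np.median(f[:,2]))
    d=W[(abs(W[:,2])<.004)];print('bench z',np.median(d[:,2]))
    # boss side
    s=B[(B[:,2]>.015)&(B[:,2]<.044)&(np.hypot(B[:,0]-.578,B[:,1]+.014)>.021)]
    r=least_squares(lambda c:np.hypot(s[:,0]-c[0],s[:,1]-c[1])-.025,[.578,-.014],loss='soft_l1',f_scale=.001);print('side',len(s),r.x,np.std(r.fun))
    # rest top
    R=box((.55,.157),.06);t=R[(R[:,2]>.032)&(R[:,2]<.040)]
    print('rest',len(t),cv2.minAreaRect((t[:,:2]*1000).astype(np.float32)),np.median(t[:,2]))
    # gauge handle
    G=box((.553,.160),.02);
    for lo,hi,rad in[(.042,.090,.0085),(.098,.106,.0058),(.044,.06,.0085),(.07,.088,.0085)]:
        g=G[(G[:,2]>lo)&(G[:,2]<hi)]
        if len(g)<6: continue
        r=least_squares(lambda c:np.hypot(g[:,0]-c[0],g[:,1]-c[1])-rad,[.553,.16],loss='soft_l1',f_scale=.001);print('gauge',lo,len(g),r.x,np.std(r.fun))
    g=G[G[:,2]>.111];print('gtop',len(g),g.mean(0) if len(g) else 0)
    # rest corner yaw & square housing skip
```

```text
scene boss top 193 0.04858023269808098 ((582.8900756835938, -12.79570198059082), 26.853233337402344)
flange ((582.6402587890625, -13.986620903015137), 42.85300827026367) 0.00916323516034434
bench z -0.0010087031264548463
side 131 [ 0.58320375 -0.01279584] 0.0013893755450849587
rest 400 ((555.53759765625, 163.25111389160156), (69.59034729003906, 64.63145446777344), 68.5004653930664) 0.03495829311949772
gauge 0.042 157 [0.55613924 0.16425568] 0.0011969868305581745
gauge 0.098 17 [0.55595519 0.16358301] 0.0012319729851856974
gauge 0.044 51 [0.55626083 0.16458284] 0.0011569952036549962
gauge 0.07 62 [0.55597889 0.16405153] 0.0011765083462327833
gtop 24 [0.55509712 0.16268028 0.11489425]
top boss top 245 0.05052397222073668 ((582.1777954101562, -12.936379432678223), 25.165325164794922)
flange ((582.247314453125, -13.36074161529541), 42.07267761230469) 0.010799798858323995
bench z 0.0007599648942939741
side 51 [ 0.58190872 -0.013354  ] 0.003913032762092901
rest 645 ((553.9959716796875, 163.15769958496094), (65.21012115478516, 64.31468963623047), 68.73784637451172) 0.03678662987949732
gauge 0.042 44 [0.55464831 0.1632568 ] 0.0005024077412773556
gauge 0.098 12 [0.55422807 0.16324078] 0.0011374947024383136
gauge 0.044 14 [0.55455424 0.16321455] 0.0004515095797384188
gauge 0.07 18 [0.55480523 0.16325839] 0.0006111834123720377
gtop 29 [0.55371927 0.16227227 0.11810236]
```

```bash
python3 -m inch '[0,0,-0.03,20,45,0,-1, 0,0,-0.03,20,45,0,-1, 0,0,-0.03,20,45,0,-1, 0,0,-0.03,20,45,0,-1, 0,0,-0.03,20,45,0,-1, 0,0,-0.03,20,45,0,-1, 0,0,-0.03,20,45,0,-1, 0,0,-0.03,20,45,0,-1, 0,0,-0.03,20,45,0,-1, 0,0,-0.03,20,45,0,-1, 0,0,-0.03,20,45,0,-1, 0,0,-0.03,20,45,0,-1]' 40
```

```text
clock: 1.7
tcp_pos: [0.4646, -0.0684, 0.2061]
tcp_rot: [[0.001, -0.01, -1.0], [-0.001, -1.0, 0.01], [-1.0, 0.001, -0.001]]
wrist_force: [1.7, -0.5, 0.9]
width: 0.0854
```

```bash
python3 -m inch '[0,0,0,18,46,0,-0.4, 0,0,0,18,46,0,-0.4, 0,0,0,18,46,0,-0.4, 0,0,0,18,46,0,-0.4, 0,0,0,18,46,0,-0.4, 0,0,0,0,2,-30,-0.4, 0,0,0,0,0,-30,-0.4,0,0,0,0,0,0,-0.4]' 40
python3 - <<'E'
from h import *
for n in ['scene','top']:
    p=cams.get_image(n)
    save(n+'1',cv2.resize(p['color'][60:260,110:360],None,fx=3,fy=3,interpolation=cv2.INTER_CUBIC))
    T=p['world_to_cam']; s=bot.observe()
    for w in [s['tcp_pos']]:
        c=T[:3,:3]@w+T[:3,3]; print(n,p['fx']*c[0]/c[2]+p['cx'],p['fy']*c[1]/c[2]+p['cy'],s['tcp_pos'],s['width'])
E
```

```text
clock: 2.5
tcp_pos: [0.551, 0.161, 0.1418]
tcp_rot: [[-0.008, -0.007, -1.0], [-0.002, -1.0, 0.007], [-1.0, 0.002, 0.008]]
wrist_force: [0.6, -0.6, 0.4]
width: 0.0601
scene 219.16829947635472 124.9791612395278 [0.55263322 0.16132969 0.14415373] 0.059847374316714774
top 170.58755236961414 158.60284609935783 [0.55396067 0.16163993 0.14585097] 0.05981073491624489
```

View pics/scene1.png

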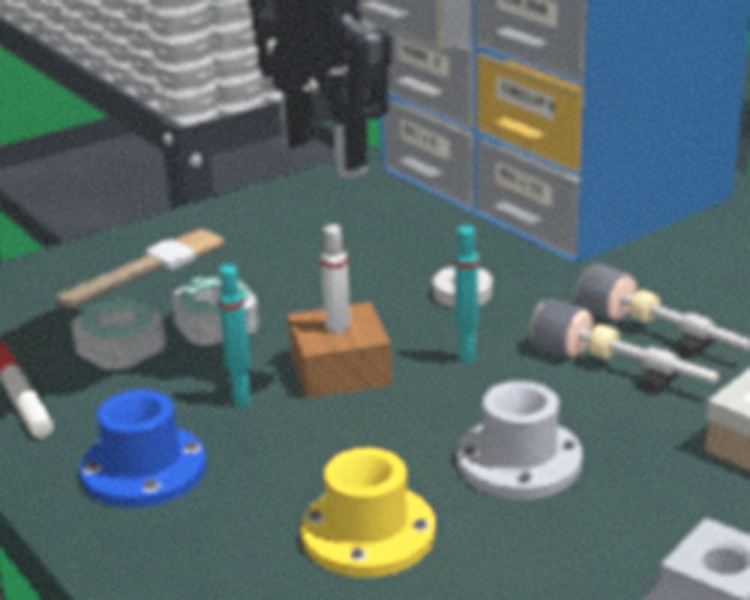

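View pics/top1.png

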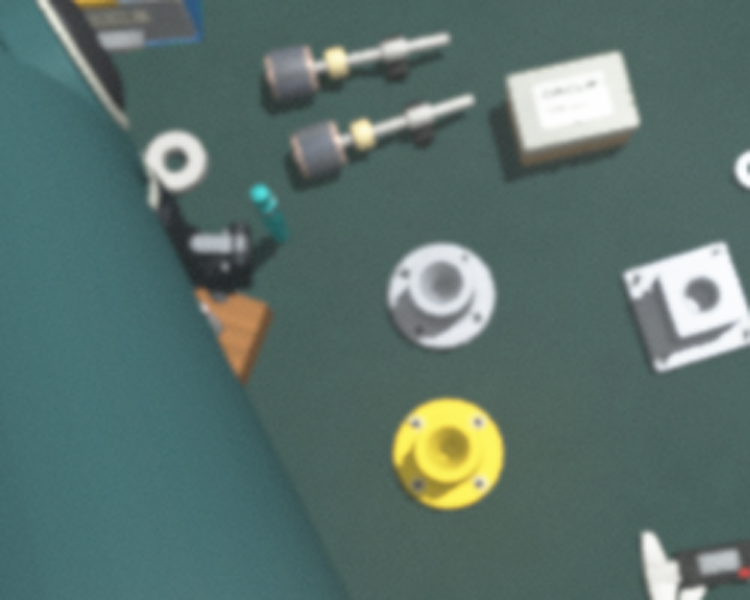

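The picture shows the open fingers at crop (298–350, 150) above the gauge, whose top is at crop (333,235). The reported pose was still settling when I read it. I will lower onto the handle and close.

```bash
python3 -m inch '[0,0,0,1,1.7,-20,-0.4, 0,0,0,0,0,-20,-0.4, 0,0,0,0,0,-20,-0.4, 0,0,0,0,0,-16,-0.4, 0,0,0,0,0,-10.5,-0.4, 0,0,0,0,0,0,-0.4, 0,0,0,0,0,0,-0.4]' 40
python3 - <<'E'
from h import *
p=cams.get_image('scene')
save('scene2',cv2.resize(p['color'][110:220,150:300],None,fx=5,fy=5,interpolation=cv2.INTER_CUBIC))
s=bot.observe();print(s['tcp_pos'],s['wrist_force'],s['width'])
E
```

```text
clock: 3.3
tcp_pos: [0.5556, 0.1637, 0.0598]
tcp_rot: [[0.001, -0.008, -1.0], [0.0, -1.0, 0.008], [-1.0, -0.0, -0.001]]
wrist_force: [-0.2, -0.4, 0.0]
width: 0.0602
[0.55572444 0.16379999 0.06010011] [-0.25816869  0.15883434 -0.0859416 ] 0.05985242078225524
```

View pics/scene2.png

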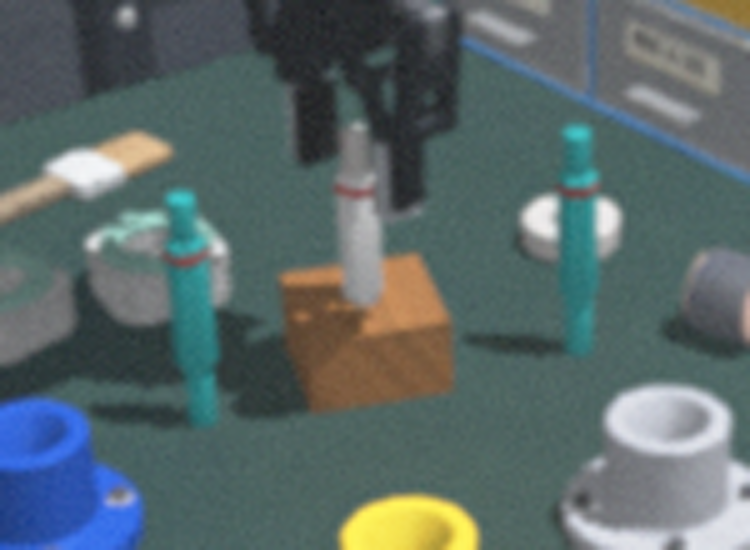

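The gauge (crop 358,220) stands between the fingers (crop 315 and 408). Closing.

```bash
python3 -m inch '[0,0,0,0,0,0,1, 0,0,0,0,0,0,1, 0,0,0,0,0,0,1, 0,0,0,0,0,0,1, 0,0,0,0,0,0,1, 0,0,0,0,0,0,1, 0,0,0,0,0,0,1, 0,0,0,0,0,0,1]' 60
```

```text
clock: 4.15
tcp_pos: [0.5556, 0.1636, 0.0598]
tcp_rot: [[0.001, -0.008, -1.0], [0.0, -1.0, 0.008], [-1.0, -0.0, -0.001]]
wrist_force: [-0.2, -0.5, 5.5]
width: 0.0134
```

Run:
```python
from h import *
p=cams.get_image('scene')
save('scene3',cv2.resize(p['color'][110:220,150:300],None,fx=5,fy=5,interpolation=cv2.INTER_CUBIC))
s=bot.observe();print(s['tcp_pos'],s['wrist_force'],s['torque'],s['width'])
```

```text
[0.55555997 0.16362925 0.05974231] [-0.45667425 -0.74008811  5.61498405] [-0.1538403   0.05121426  0.02016066] 0.013979085751520586
```

View pics/scene3.png

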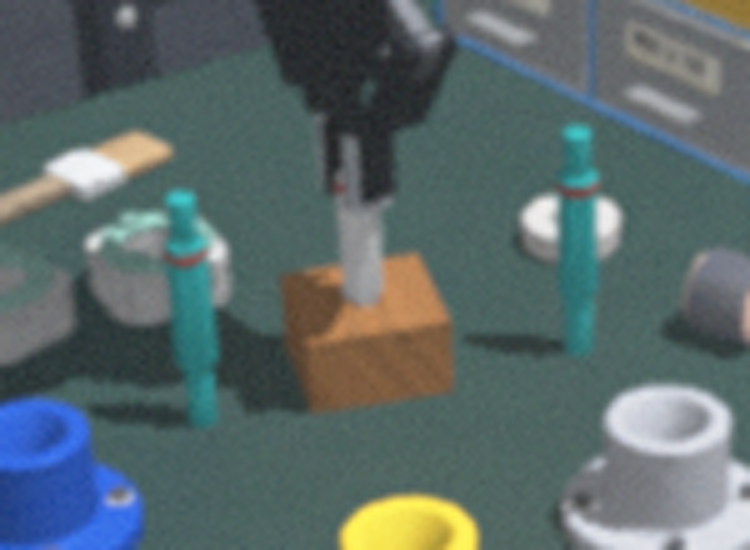

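Run:
```python
from h import *
p=cams.get_image('scene'); W=cloud(p); T=p['world_to_cam']
def px(w):
    c=T[:3,:3]@np.array(w)+T[:3,3]; return (p['fx']*c[0]/c[2]+p['cx'],p['fy']*c[1]/c[2]+p['cy'])
for w in [(.5556,.1636,.06),(.5556,.155,.06),(.5556,.1636,.118),(.5556,.1636,.036),(.5556,.1636,.098),(.5556,.1636,.08)]:
    u,v=px(w); print(w,((u-150)*5,(v-110)*5))
c=p['color'].astype(int)
for v in range(132,172,2):
    print(v,(v-110)*5,[(tuple((W[v,u]*1000).round().astype(int)) if W[v,u,0]==W[v,u,0] else None, c[v,u].sum()//3) for u in (217,222,226,229)])
```

```text
(0.5556, 0.1636, 0.06) (np.float64(359.7723570673538), np.float64(247.54501770317106))
(0.5556, 0.155, 0.06) (np.float64(370.6626208528785), np.float64(254.93758007717005))
(0.5556, 0.1636, 0.118) (np.float64(352.30339490809655), np.float64(127.73504004185384))
(0.5556, 0.1636, 0.036) (np.float64(362.73351890258493), np.float64(295.0451557097446))
(0.5556, 0.1636, 0.098) (np.float64(354.93052209752364), np.float64(169.87691238868038))
(0.5556, 0.1636, 0.08) (np.float64(357.2479903488414), np.float64(207.05153096364114))
132 110 [((np.int64(553), np.int64(172), np.int64(124)), np.int64(43)), ((np.int64(547), np.int64(143), np.int64(136)), np.int64(44)), ((np.int64(545), np.int64(125), np.int64(144)), np.int64(44)), ((np.int64(548), np.int64(118), np.int64(145)), np.int64(48))]
134 120 [((np.int64(551), np.int64(170), np.int64(120)), np.int64(41)), ((np.int64(547), np.int64(143), np.int64(132)), np.int64(38)), ((np.int64(545), np.int64(125), np.int64(139)), np.int64(45)), ((np.int64(553), np.int64(127), np.int64(136)), np.int64(45))]
136 130 [((np.int64(552), np.int64(172), np.int64(11
[... 3922 characters left out ...]
64(551), np.int64(158), np.int64(47)), np.int64(158)), ((np.int64(562), np.int64(159), np.int64(43)), np.int64(160)), ((np.int64(575), np.int64(167), np.int64(35)), np.int64(140))]
168 290 [((np.int64(549), np.int64(177), np.int64(35)), np.int64(80)), ((np.int64(551), np.int64(158), np.int64(43)), np.int64(158)), ((np.int64(561), np.int64(157), np.int64(39)), np.int64(150)), ((np.int64(570), np.int64(160), np.int64(35)), np.int64(141))]
170 300 [((np.int64(544), np.int64(168), np.int64(36)), np.int64(74)), ((np.int64(551), np.int64(159), np.int64(37)), np.int64(145)), ((np.int64(560), np.int64(156), np.int64(35)), np.int64(132)), ((np.int64(565), np.int64(153), np.int64(35)), np.int64(143))]
```

Run:
```python
from h import *
print(bot.pinch_z)
p=cams.get_image('scene')
T=p['world_to_cam']
im=cv2.resize(p['color'][40:180,150:290],None,fx=4.2,fy=4.2,interpolation=cv2.INTER_CUBIC).copy()
for z in (.06,.08,.1,.12,.133,.16,.18,.2):
    c=T[:3,:3]@np.array([.5556,.1636,z])+T[:3,3]; u,v=(p['fx']*c[0]/c[2]+p['cx'],p['fy']*c[1]/c[2]+p['cy'])
    o=(int((u-150)*4.2)+60,int((v-40)*4.2)); cv2.line(im,o,(o[0]+15,o[1]),(255,0,0),1); cv2.putText(im,str(int(z*1000)),(o[0]+18,o[1]+4),0,.4,(255,255,0),1)
im=np.clip(im.astype(float)*1.6,0,255).astype(np.uint8)
save('scene4',im)
q=cams.get_image('top'); save('top4',np.clip(q['color'].astype(float)*1.5,0,255).astype(np.uint8))
```

```text
0.0187
```

View pics/scene4.png

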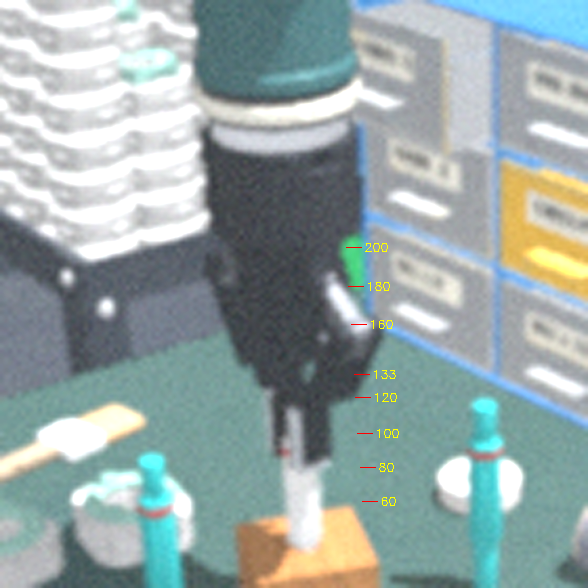

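View pics/top4.png

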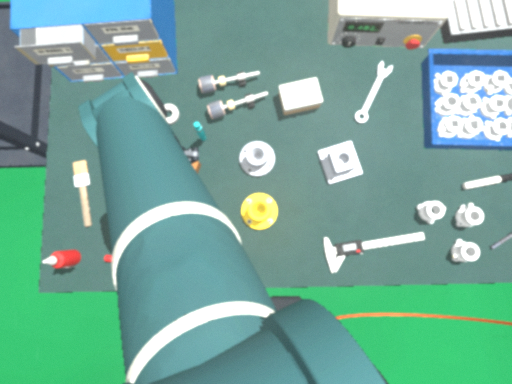

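The visible pad (light stripe, crop 270, rows 388–455) spans z ≈ 123 to 85 mm. The fingertips are therefore about 25 mm higher than the reported TCP (60), and the jaws hold only the top of the handle, with a width reading of 13.4. I will reopen, go lower in cautious steps while watching the force, and check again.

```bash
python3 -m inch '[0,0,0,0,0,0,-0.4, 0,0,0,0,0,0,-0.4, 0,0,0,0,0,0,-0.4, 0,0,0,0,0,-3,-0.4, 0,0,0,0,0,-3,-0.4, 0,0,0,0,0,-3,-0.4, 0,0,0,0,0,0,-0.4]' 60
python3 - <<'E'
from h import *
p=cams.get_image('scene'); W=cloud(p);T=p['world_to_cam']
s=bot.observe();print(s['tcp_pos'],s['wrist_force'],s['width'])
im=cv2.resize(p['color'][100:220,150:290],None,fx=5,fy=5,interpolation=cv2.INTER_CUBIC)
save('scene5',np.clip(im.astype(float)*1.6,0,255).astype(np.uint8))
m=(W[...,0]>.53)&(W[...,0]<.58)&(W[...,1]>.11)&(W[...,1]<.15)&(W[...,2]>.045)
w=W[m];print('near finger lowest z',np.sort(w[:,2])[:12].round(3), w[np.argsort(w[:,2])[:6]].round(3))
m=(W[...,0]>.53)&(W[...,0]<.58)&(W[...,1]>.175)&(W[...,1]<.215)&(W[...,2]>.045)
w=W[m];print('far finger lowest',w[np.argsort(w[:,2])[:6]].round(3))
E
```

```text
clock: 5.05
tcp_pos: [0.5545, 0.1633, 0.0494]
tcp_rot: [[-0.001, -0.008, -1.0], [-0.0, -1.0, 0.008], [-1.0, 0.0, 0.001]]
wrist_force: [0.4, -0.0, 1.2]
width: 0.0596
[0.55467915 0.16336835 0.04967981] [ 0.09192646 -0.26170231 -0.51125441] 0.0594766475676485
near finger lowest z [0.078 0.079 0.079 0.08  0.08  0.081 0.081 0.081 0.082 0.082 0.082 0.082] [[0.562 0.129 0.078]
 [0.566 0.131 0.079]
 [0.56  0.129 0.079]
 [0.563 0.13  0.08 ]
 [0.553 0.127 0.08 ]
 [0.551 0.127 0.081]]
far finger lowest [[0.554 0.196 0.078]
 [0.56  0.196 0.079]
 [0.561 0.194 0.08 ]
 [0.551 0.194 0.08 ]
 [0.565 0.195 0.08 ]
 [0.549 0.195 0.08 ]]
```

View pics/scene5.png

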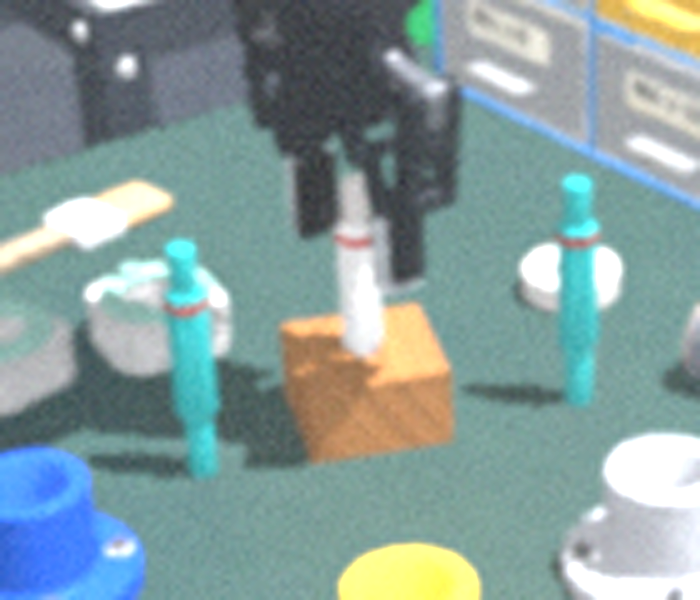

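```bash
python3 -m inch '[0,0,0,0.5,0,-3,-0.4, 0,0,0,0,0,-3,-0.4, 0,0,0,0,0,-3,-0.4, 0,0,0,0,0,-3,-0.4, 0,0,0,0,0,0,-0.4, 0,0,0,0,0,0,-0.4]' 60
```

```text
clock: 5.7
tcp_pos: [0.5554, 0.1635, 0.038]
tcp_rot: [[-0.0, -0.008, -1.0], [-0.0, -1.0, 0.008], [-1.0, 0.0, 0.0]]
wrist_force: [-0.8, -0.2, 0.5]
width: 0.0597
```

```bash
python3 -m inch '[0,0,0,0,0,0,1, 0,0,0,0,0,0,1, 0,0,0,0,0,0,1, 0,0,0,0,0,0,1, 0,0,0,0,0,0,1, 0,0,0,0,0,0,1, 0,0,0,0,0,0,1, 0,0,0,0,0,0,1]' 80
python3 - <<'E'
from h import *
p=cams.get_image('scene'); W=cloud(p);T=p['world_to_cam']
s=bot.observe();print(s['tcp_pos'],s['wrist_force'],s['width'])
im=cv2.resize(p['color'][100:220,150:290],None,fx=5,fy=5,interpolation=cv2.INTER_CUBIC)
save('scene6',np.clip(im.astype(float)*1.6,0,255).astype(np.uint8))
m=(W[...,0]>.53)&(W[...,0]<.58)&(W[...,1]>.13)&(W[...,1]<.152)&(W[...,2]>.045)
w=W[m];print('near finger lowest', w[np.argsort(w[:,2])[:6]].round(3))
E
```

```text
clock: 6.5
tcp_pos: [0.5557, 0.1636, 0.0384]
tcp_rot: [[0.001, -0.008, -1.0], [0.0, -1.0, 0.008], [-1.0, -0.0, -0.001]]
wrist_force: [-0.7, 0.2, 6.0]
width: 0.0148
[0.55569933 0.16359205 0.03841998] [-0.17417763  0.07821464  5.37461042] 0.01493597325679796
near finger lowest [[0.552 0.15  0.063]
 [0.56  0.149 0.063]
 [0.55  0.151 0.063]
 [0.553 0.151 0.065]
 [0.557 0.149 0.065]
 [0.562 0.149 0.065]]
```

View pics/scene6.png

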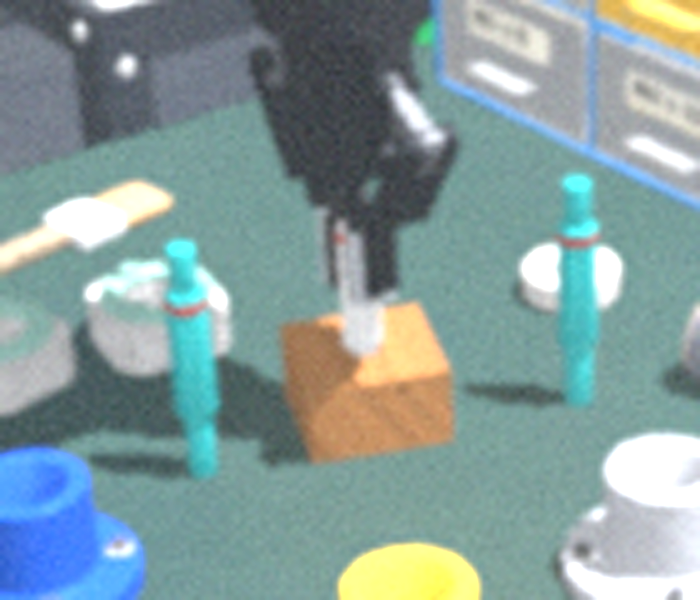

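The pads now hold the handle over z ≈ 63–98, and the width reads 14.9. The foot (z 8) lies about 30 mm below the reported TCP. I will lift it and carry it over.

```bash
python3 -m inch '[0,0,0,0,0,8,1, 0,0,0,0,0,12,1, 0,0,0,0,0,15,1, 0,0,0,0,0,20,1, 0,0,0,0,0,25,1, 0,0,0,0,0,20,1, 0,0,0,3,-17,0,1, 0,0,0,4,-30,0,1, 0,0,0,6,-40,0,1, 0,0,0,6,-40,0,1, 0,0,0,4,-30,0,1, 0,0,0,4,-20,0,1]' 80
python3 -m inch '[0,0,0,0,0,0,1,0,0,0,0,0,0,1,0,0,0,0,0,0,1]' 80
cat > meas.py <<'E'
from h import *
import sys
from scipy.optimize import least_squares
s=bot.observe();print(s['clock'],s['tcp_pos'],s['wrist_force'],s['torque'],s['width']);print(s['tcp_rot'].round(3).tolist())
for n in ['scene','top']:
    p=cams.get_image(n); W=cloud(p);T=p['world_to_cam']
    im=p['color'][60:260,190:340]
    save(n+sys.argv[1],np.clip(cv2.resize(im,None,fx=3,fy=3,interpolation=cv2.INTER_CUBIC)*1.4,0,255).astype(np.uint8))
    f=s['tcp_pos']+s['tcp_rot'][:,0]*.0304
    ax=-s['tcp_rot'][:,0]
    V=W.reshape(-1,3);V=V[~np.isnan(V[:,0])]
    d=V-f; h=d@ax; r=np.linalg.norm(d-h[:,None]*ax,axis=1)
    g=V[(r<.02)&(h>-.012)&(h<.052)]
    hh=(g-f)@ax
    print(n,'pts',len(g),'hmin',np.sort(hh)[:5].round(4))
    if len(g)>30:
        R=np.where(hh<.030,.006,.0085)
        u=s['tcp_rot'][:,1];w=s['tcp_rot'][:,2]
        k=(hh>.002)
        def e(c):
            q=(g-f)[k]; return np.hypot(q@u-c[0]-c[2]*hh[k],q@w-c[1]-c[3]*hh[k])-R[k]
        o=least_squares(e,[0,0,0,0],loss='soft_l1',f_scale=.001)
        print(' offset along y,z tool (mm), tilt',(o.x[:2]*1000).round(2),o.x[2:].round(3),np.std(e(o.x)).round(4))
        F=f+u*o.x[0]+w*o.x[1]; print(' foot xyz est',F.round(4))
    B=V[(np.hypot(V[:,0]-.5825,V[:,1]+.013)<.027)]
    t=B[(B[:,2]>.046)&(B[:,2]<.056)]
    if len(t)>20: print(' boss top c',cv2.minEnclosingCircle((t[:,:2]*1000).astype(np.float32)),len(t))
E
python3 meas.py 7
```

```text
clock: 7.75
tcp_pos: [0.5825, -0.0169, 0.1392]
tcp_rot: [[0.001, -0.012, -1.0], [-0.001, -1.0, 0.011], [-1.0, 0.001, -0.001]]
wrist_force: [0.2, -0.2, -1.5]
width: 0.0149
clock: 8.05
tcp_pos: [0.5823, -0.0117, 0.1386]
tcp_rot: [[0.0, -0.006, -1.0], [0.001, -1.0, 0.006], [-1.0, -0.001, -0.0]]
wrist_force: [-0.5, -0.0, -1.3]
width: 0.0147
8.05 [ 0.58228908 -0.01172448  0.13863914] [-0.51300536 -0.0257215  -1.33316752] [-0.00753663 -0.0127874   0.04508471] 0.01469151817254524
[[0.0, -0.006, -1.0], [0.001, -1.0, 0.006], [-1.0, -0.001, -0.0]]
scene pts 180 hmin [-0.0026 -0.001  -0.001   0.0003  0.0008]
 offset along y,z tool (mm), tilt [-0.37 -0.1 ] [-0.019 -0.017] 0.0011
 foot xyz est [ 0.5824 -0.0113  0.1082]
 boss top c ((582.0997314453125, -13.934124946594238), 26.18777084350586) 195
top pts 0 hmin []
```

View pics/scene7.png

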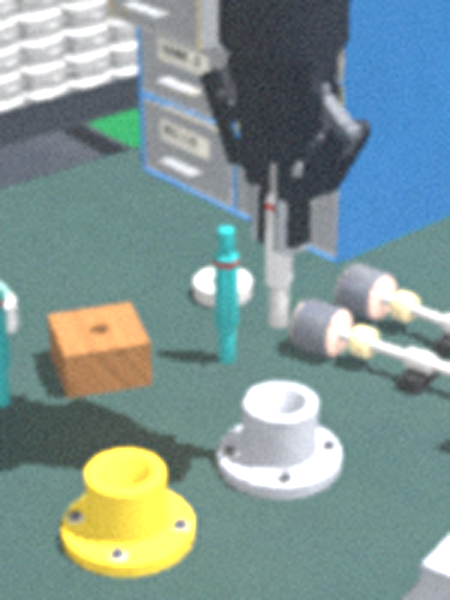

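View pics/top7.png

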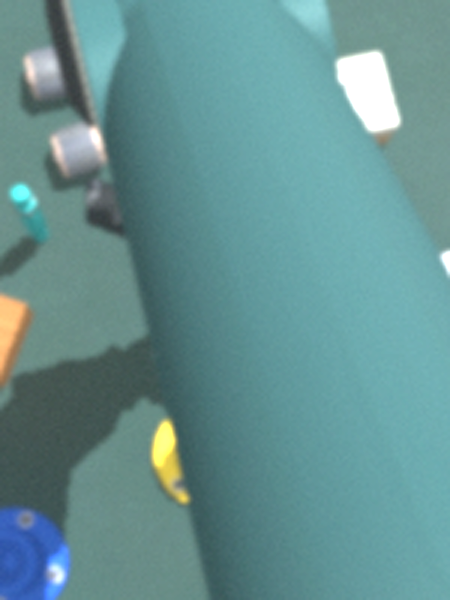

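The gauge hangs straight (scene crop 278,320), with its foot about over the grey bore (crop 285,398). I will now lean it 20° about x and lower it to just above the mouth.

```bash
python3 -m inch '[0.1,0,0,0,-3.6,-0.5,1, 0.1,0,0,0,-3.6,-0.6,1, 0.1,0,0,0,-3.2,-0.5,1, 0.05,0,0,0,-2.2,-0.2,1, 0,0,0,0,0,-14,1, 0,0,0,0,0,-14,1, 0,0,0,0,0,-12,1,0,0,0,0,0,0,1, 0,0,0,0,0,0,1]' 80
python3 meas.py 8
```

```text
clock: 9.05
tcp_pos: [0.5823, -0.0246, 0.0961]
tcp_rot: [[-0.001, -0.006, -1.0], [0.343, -0.939, 0.006], [-0.939, -0.343, 0.003]]
wrist_force: [-0.5, -0.6, 0.1]
width: 0.0145
9.05 [ 0.58229189 -0.02461916  0.0960523 ] [-0.53397661 -0.56434842  0.06744367] [-0.46871955 -0.00609711  0.04585491] 0.014509359601144257
[[-0.001, -0.006, -1.0], [0.343, -0.939, 0.006], [-0.939, -0.343, 0.003]]
scene pts 129 hmin [-0.0016 -0.0011 -0.0008  0.0003  0.0004]
 offset along y,z tool (mm), tilt [-0.31 -0.57] [-0.002 -0.003] 0.0011
 foot xyz est [ 0.5828 -0.0139  0.0676]
 boss top c ((583.3157348632812, -14.03718376159668), 25.536378860473633) 182
top pts 41 hmin [0.002  0.0024 0.0026 0.0038 0.0077]
 offset along y,z tool (mm), tilt [-0.19  0.6 ] [ 0.003 -0.005] 0.0006
 foot xyz est [ 0.5817 -0.014   0.0676]
 boss top c ((582.0447387695312, -13.112095832824707), 24.92402458190918) 202
```

View pics/scene8.png

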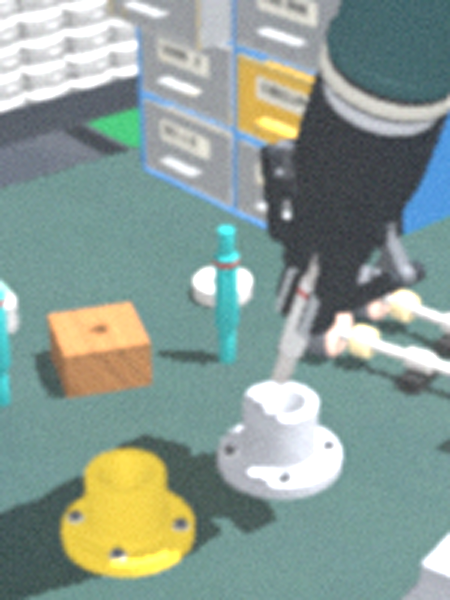

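The gauge leans 20° (scene crop 290,340), and its foot is within 1 mm of the mouth centre in both cameras. Now the foot edge goes into the mouth.

```bash
python3 -m inch '[0,0,0,0.3,0.4,-8,1, 0,0,0,0,0,-8,1, 0,0,0,0,0,-6,1, 0,0,0,0,0,-4,1, 0,0,0,0,0,0,1, 0,0,0,0,0,0,1]' 80
python3 meas.py 9
```

```text
clock: 9.75
tcp_pos: [0.5828, -0.0257, 0.0702]
tcp_rot: [[-0.0, -0.008, -1.0], [0.343, -0.939, 0.008], [-0.939, -0.343, 0.003]]
wrist_force: [-0.6, 0.1, -0.5]
width: 0.0146
9.75 [ 0.58277378 -0.0257232   0.07019936] [-0.58823017  0.08879507 -0.51047683] [-0.4470461   0.05184079 -0.05043596] 0.014565804203565697
[[-0.0, -0.008, -1.0], [0.343, -0.939, 0.008], [-0.939, -0.343, 0.003]]
scene pts 262 hmin [-0.0104 -0.0092 -0.0087 -0.008  -0.0079]
 offset along y,z tool (mm), tilt [11.58  3.08] [-0.286 -0.099] 0.0056
 foot xyz est [ 0.5796 -0.0261  0.0377]
 boss top c ((583.0997924804688, -14.116180419921875), 25.85322380065918) 192
top pts 176 hmin [-0.0103 -0.0102 -0.0097 -0.0091 -0.0089]
 offset along y,z tool (mm), tilt [2.45 8.74] [-0.018 -0.177] 0.0059
 foot xyz est [ 0.574  -0.0175  0.0408]
 boss top c ((582.1285400390625, -13.369752883911133), 24.77248191833496) 179
```

View pics/scene9.png

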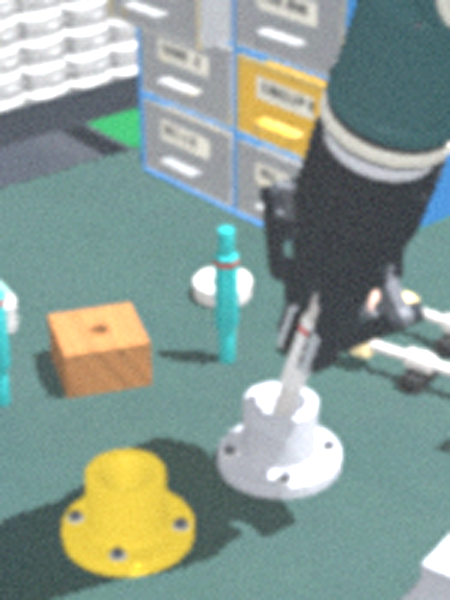

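View pics/top9.png

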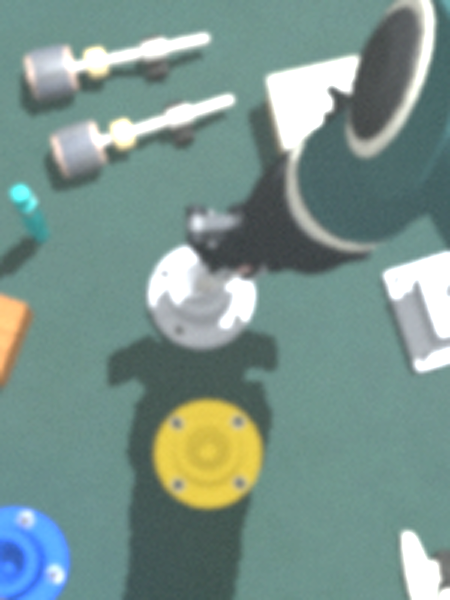

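The foot sits about 8 mm inside the mouth of the grey housing, leaning 20°, with no force showing. Now I straighten it about the foot.

```bash
python3 -m inch '[-0.05,0,0,0,1.8,0.3,1, -0.1,0,0,0,3.4,0.6,1, -0.1,0,0,0,3.4,0.5,1, -0.1,0,0,0,3.4,0.4,1, 0,0,0,0,0,0,1, 0,0,0,0,0,0,1, 0,0,0,0,0,0,1]' 80
python3 - <<'E'
from h import *
for i in range(2):
    p=cams.get_image('scene');s=bot.observe();print(s['tcp_pos'].round(4),s['wrist_force'].round(2),s['torque'].round(2),s['tcp_rot'].round(3).tolist())
save('scene10',cv2.resize(p['color'][110:250,210:350],None,fx=4,fy=4,interpolation=cv2.INTER_CUBIC))
E
```

```text
clock: 10.55
tcp_pos: [0.5827, -0.0153, 0.072]
tcp_rot: [[-0.0, -0.011, -1.0], [0.0, -1.0, 0.011], [-1.0, -0.0, 0.0]]
wrist_force: [0.9, -0.5, -0.9]
width: 0.0148
[ 0.5826 -0.0159  0.0719] [-0.65 -0.6  -1.14] [-0.03 -0.   -0.03] [[-0.001, -0.012, -1.0], [0.0, -1.0, 0.012], [-1.0, -0.0, 0.001]]
[ 0.5825 -0.016   0.0718] [ 0.51 -0.14 -1.1 ] [-0.01 -0.01  0.06] [[-0.001, -0.012, -1.0], [0.0, -1.0, 0.012], [-1.0, -0.0, 0.001]]
```

View pics/scene10.png

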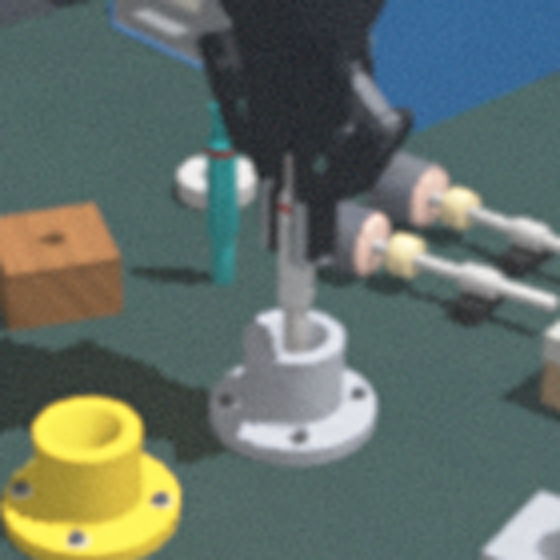

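```bash
python3 -m inch '[0,0,0,0,2,0,1, 0,0,0,0,0,-3,1, 0,0,0,0,0,-3,1, 0,0,0,0,0,-3,1, 0,0,0,0,0,-3,1, 0,0,0,0,0,0,1]' 80
python3 - <<'E'
from h import *
for i in range(2):
    s=bot.observe();print(s['tcp_pos'].round(4),s['wrist_force'].round(2),s['torque'].round(3),s['width']);p=cams.get_image('scene')
E
```

```text
clock: 11.25
tcp_pos: [0.5828, -0.0121, 0.0596]
tcp_rot: [[-0.0, -0.008, -1.0], [-0.0, -1.0, 0.008], [-1.0, 0.0, 0.0]]
wrist_force: [1.5, -2.0, -2.3]
width: 0.0152
[ 0.5828 -0.0121  0.0596] [ 1.48 -2.   -2.34] [-0.321 -0.315 -0.007] 0.015207527328683421
[ 0.5828 -0.012   0.0598] [ 0.56 -0.94 -1.59] [-0.315 -0.284 -0.01 ] 0.014802254369270983
```

```bash
python3 -m inch '[0,0,0,0.3,-1,0,1, 0,0,0,0,0,-3,1, 0,0,0,0,0,-3,1, 0,0,0,0,0,-3,1, 0,0,0,0,0,0,1]' 80
python3 - <<'E'
from h import *
for i in range(2):
    s=bot.observe();print(s['tcp_pos'].round(4),s['wrist_force'].round(2),s['torque'].round(3),s['width']);p=cams.get_image('scene')
E
```

```text
clock: 11.85
tcp_pos: [0.5827, -0.0126, 0.0505]
tcp_rot: [[-0.001, -0.008, -1.0], [0.0, -1.0, 0.008], [-1.0, -0.0, 0.001]]
wrist_force: [0.4, -0.4, -1.1]
width: 0.0148
[ 0.5827 -0.0126  0.0505] [ 0.4  -0.36 -1.13] [-0.022  0.013  0.011] 0.014774933588302942
[ 0.5828 -0.0126  0.0508] [-0.13 -0.26 -1.65] [0.039 0.046 0.001] 0.014982895411903703
```

Sliding free (foot ≈ 20 mm, floor 12). Continuing to the floor in small steps.

```bash
python3 -m inch '[0,0,0,0,0,-2.5,1, 0,0,0,0,0,-2.5,1, 0,0,0,0,0,-1.5,1, 0,0,0,0,0,-1,1, 0,0,0,0,0,0,1]' 80
python3 - <<'E'
from h import *
for i in range(2):
    s=bot.observe();print(s['tcp_pos'].round(4),s['wrist_force'].round(2),s['torque'].round(3),s['width']);p=cams.get_image('scene')
E
```

```text
clock: 12.45
tcp_pos: [0.5829, -0.0127, 0.0434]
tcp_rot: [[-0.0, -0.008, -1.0], [-0.0, -1.0, 0.008], [-1.0, 0.0, 0.0]]
wrist_force: [-0.6, -0.9, -2.3]
width: 0.015
[ 0.5829 -0.0127  0.0434] [-0.56 -0.85 -2.33] [ 0.048 -0.011  0.036] 0.014983297651289522
[ 0.583  -0.0127  0.0435] [-0.71  0.24 -1.89] [ 0.044 -0.025 -0.062] 0.014887169161621009
```

```bash
python3 -m inch '[0,0,0,0,0,-0.7,1, 0,0,0,0,0,-0.7,1, 0,0,0,0,0,0,1]' 80; python3 -m inch '[0,0,0,0,0,-0.5,1, 0,0,0,0,0,-0.5,1, 0,0,0,0,0,0,1]' 80
```

```text
clock: 12.85
tcp_pos: [0.5832, -0.0127, 0.0425]
tcp_rot: [[0.0, -0.008, -1.0], [-0.0, -1.0, 0.008], [-1.0, 0.0, -0.0]]
wrist_force: [0.5, -0.1, 1.2]
width: 0.015
clock: 13.15
tcp_pos: [0.5836, -0.0127, 0.0424]
tcp_rot: [[0.001, -0.008, -1.0], [-0.0, -1.0, 0.008], [-1.0, 0.0, -0.001]]
wrist_force: [-2.2, -1.3, 8.4]
width: 0.0147
```

The vertical force rose to +8 N at exactly the expected height (foot z 12), so the gauge is seated on the floor. Letting go.

```bash
python3 -m inch '[0,0,0,0,0,0,0.4, 0,0,0,0,0,0,0, 0,0,0,0,0,0,-0.3, 0,0,0,0,0,0,-0.4, 0,0,0,0,0,0,-0.4, 0,0,0,0,0,0,-0.4]' 80
python3 - <<'E'
from h import *
p=cams.get_image('scene');s=bot.observe();print(s['tcp_pos'].round(4),s['wrist_force'].round(2),s['width'])
save('scene11',cv2.resize(p['color'][110:250,210:350],None,fx=4,fy=4,interpolation=cv2.INTER_CUBIC))
E
```

```text
clock: 13.75
tcp_pos: [0.583, -0.0127, 0.0411]
tcp_rot: [[-0.0, -0.008, -1.0], [0.0, -1.0, 0.008], [-1.0, 0.0, 0.0]]
wrist_force: [-0.4, 1.5, -0.4]
width: 0.0594
[ 0.583  -0.0127  0.0411] [-0.01  0.07  0.89] 0.059723537174427827
```

View pics/scene11.png

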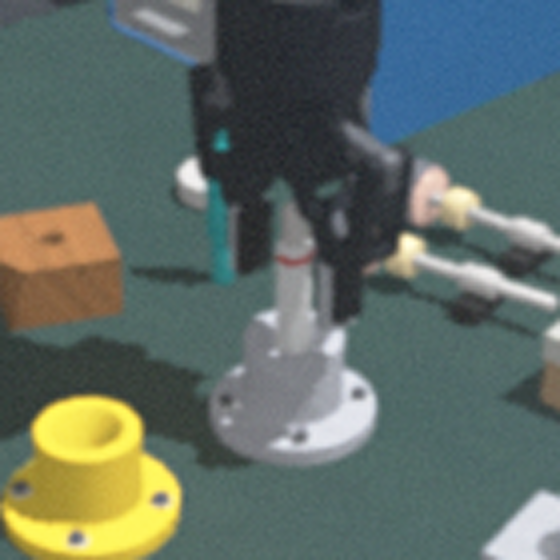

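The gauge stands free (crop 295,290) between the open fingers (250 and 350). I will withdraw straight up and then aside.

```bash
python3 -m inch '[0,0,0,0,0,10,-0.4, 0,0,0,0,0,20,-0.4, 0,0,0,0,0,25,-0.4, 0,0,0,0,0,30,-0.4, 0,0,0,0,0,30,-0.4, 0,0,0,0,0,30,-0.4, 0,0,0,-15,-45,0,-0.4, 0,0,0,-15,-45,0,-0.4, 0,0,0,-15,-45,0,-0.4, 0,0,0,-15,-45,0,-0.4,0,0,0,0,0,0,-0.4,0,0,0,0,0,0,-0.4]' 80
python3 - <<'E'
from h import *
from scipy.optimize import least_squares
s=bot.observe();print(s['tcp_pos'],s['qd'].round(3))
for n in ['scene','top']:
    p=cams.get_image(n);W=cloud(p).reshape(-1,3)
    save(n+'12',cv2.resize(p['color'][110:250,190:330],None,fx=4,fy=4,interpolation=cv2.INTER_CUBIC))
    G=W[np.hypot(W[:,0]-.5828,W[:,1]+.0135)<.014]
    t=G[G[:,2]>.06]; print(n,len(t),'zmax',np.sort(t[:,2])[-6:].round(4))
    for lo,hi,R in((.055,.075,.0085),(.08,.1,.0085)):
        g=t[(t[:,2]>lo)&(t[:,2]<hi)]
        if len(g)>6:
            r=least_squares(lambda c:np.hypot(g[:,0]-c[0],g[:,1]-c[1])-R,[.583,-.013],loss='soft_l1',f_scale=.001);print(lo,r.x.round(4))
E
```

```text
clock: 15.0
tcp_pos: [0.5227, -0.1939, 0.1869]
tcp_rot: [[0.001, -0.011, -1.0], [-0.0, -1.0, 0.011], [-1.0, 0.0, -0.001]]
wrist_force: [-0.1, 1.6, 0.4]
width: 0.0597
[ 0.52268902 -0.19392479  0.1869032 ] [-0.043  0.004 -0.043 -0.    -0.006 -0.003 -0.005]
scene 231 zmax [0.121  0.1211 0.1212 0.1215 0.122  0.1224]
0.055 [ 0.5844 -0.0116]
0.08 [ 0.5846 -0.0116]
top 87 zmax [0.1234 0.1237 0.1238 0.1238 0.1239 0.1243]
0.055 [ 0.5828 -0.0127]
0.08 [ 0.5827 -0.0126]
```

View pics/scene12.png

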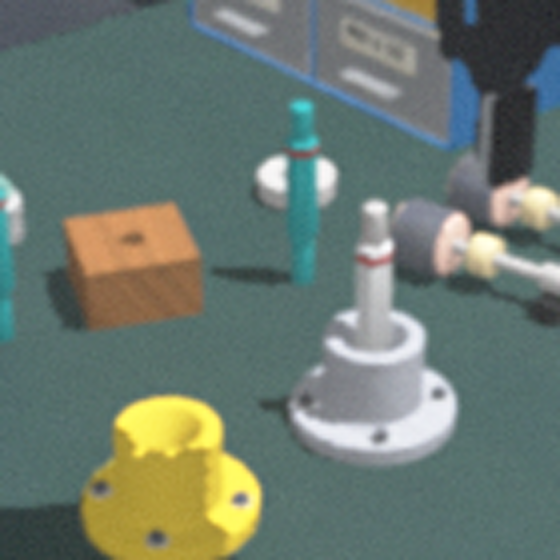

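View pics/top12.png

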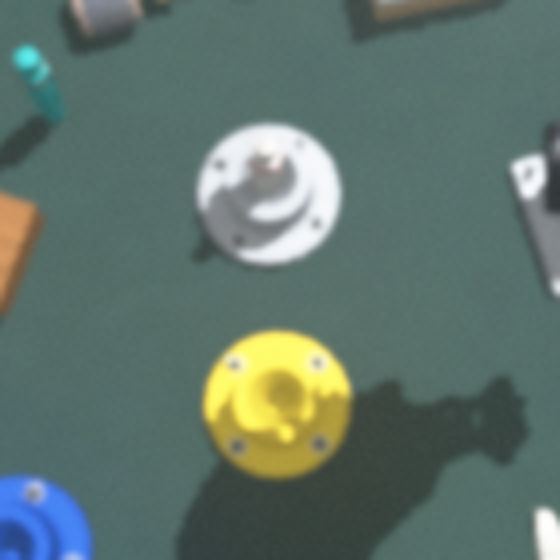

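The gauge stands upright in the grey round housing (scene crop 375,270). Its top is at z ≈ 122, which matches 12 + 110, so it is fully home. The robot is clear, so I hand the job in.

```bash
python3 -c "
from workcell import bot
print(bot.job_done(), bot.observe()['clock'])"
```

```text
the job is handed in; nothing more can be done
the job is handed in; nothing more can be done
```

The plug gauge is standing fully home in the bore of the grey round-flanged housing. I handed the job in at about 15 s of the 45 s allowed.

- **What I did:** I lifted the grey gauge from its rest and leaned it 20°. The foot went about 8 mm into the mouth with its low edge first. I then straightened it, slid it down while still holding it, let go and moved clear.
- **Seating check:** The vertical force rose to about 8 N at the expected floor height.
- **Final pictures:** Both cameras put the gauge's top at about z = 122–124 mm, against 122 expected. It is upright to within about 0.3 mm over 25 mm, and nothing is touching it.
- **What disagreed:**
  - **Fingertip height:** The cameras showed the fingertips 20–25 mm higher than the reported TCP. My first grip was therefore too high, so I opened and gripped again lower, going by the pictures.
  - **Jaw opening:** It read about 15 mm on the 16 mm handle.
  - **Camera positions:** The two cameras differed by 1–2 mm.

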